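# Lock back the coil winder's tension wheel

### The job

Turn the coil winder's sprung tension wheel clockwise (seen from above) until the eye in its yellow lug stands over the red lock bush, and lock it there with the red-handled pin from the pin stand: through the eye and fully home in the bush, so that the wheel stays back when you let go. The pin itself can serve as the crank. Leave the other pins and everything else on the bench where they are.

Things in the scene. Friction and masses are not known exactly. Their poses are not given: they have to be found in the camera images.
- pin_red_grip (a point): Centre of the red square grip (18 x 18 mm, 44 mm tall) of the loose locking pin, 80 g, which starts upright in the stand, its collar resting on the stand's top. This point is 60 mm above the pin's tip and 22 mm below its top. z runs up along the pin, x and y are square to the grip's flats.
- pin_red_tip (a point): Centre of the lower end of the red pin; z runs up along the pin. From here up: round steel shank 10 mm in diameter and 34 mm long with a chamfered tip, round collar 24 mm in diameter (34 to 38 mm), red grip (38 to 82 mm).
- stand: Grey pin stand, fixed, 70 x 200 mm and 36 mm tall, holding three like pins with red, blue and black grips, in any order, upright in 13 mm holes that are 65 mm apart along its y axis. Origin at the centre of its underside; z up.
- pin_blue: Like pin with a blue grip, a bystander to be left alone. Origin at the tip.
- pin_black: Like pin with a black grip, a bystander to be left alone. Origin at the tip.
- wheel_hub (a point): On the tension wheel's vertical axis, level with the wheel's top, 48 mm above the bench. The wheel is a teal disc of 50 mm radius (hub cap 8 mm higher) over a fixed aluminium base plate 315 x 200 x 10 mm. x runs along the plate's long side to a copper coil former (radius 62 mm, spindle up to 64 mm above the bench) 130 mm from the axis.
- wheel (a joint): Turn of the tension wheel, rad: 0 at rest against its stop, growing clockwise seen from above, up to 1.3. A spring always drives it back to 0: about 0.18 N m at rest plus 0.15 N m per rad (2 to 4 N at the eye). It must turn by 0.5 to 1.0 to bring the eye over the bush.
- wheel_eye (a point): Centre of the round 15 mm through-hole (chamfered) in the wheel's yellow lug, at the lug's top face. The lug is a 36 mm square, 8 mm thick (40 to 48 mm above the bench); the eye is 80 mm from the wheel's axis and turns with the wheel.
- lock_hole (a point): Centre of the mouth of the chamfered 13 mm hole, 20 mm deep, in the fixed red lock bush, a 34 mm square block, top 30 mm above the bench, 10 mm below the lug's underside. 80 mm from the wheel's axis. With the pin through the eye and its collar down on the lug, the tip is 16 mm below this point.
- meter: Teal multimeter lying on the bench, 90 x 180 x 38 mm, to be left alone. Origin under its centre.
- toroid: Copper ring core, 44 mm in diameter, 18 mm tall, to be left alone. Origin under its centre.
- driver: Orange screwdriver lying on the bench, to be left alone.
- cup: White ceramic cup, 66 mm wide, 60 mm tall, to be left alone. Origin under its centre.
- coil_big: Flat black and copper coil disc, 220 mm in diameter, 15 mm thick, lying on the bench, to be left alone. Origin under its centre.
- coil_small: Flat black and copper coil disc, 160 mm in diameter, 15 mm thick, lying on the bench, to be left alone. Origin under its centre.

How it is judged (in metres and radians):
At the end, for the whole second after the job is handed in: The red pin stands through the wheel's eye in the lock bush, its tip at least 12 mm below the bush's mouth (16 mm is fully home) and within 5 mm of the hole's axis, upright within 0.2 rad, at rest and let go, and the wheel is held back with its eye within 8 mm of the lock hole's centre (horizontal distance between wheel_eye and lock_hole below 0.008 m and horizontal distance between pin_red_tip and lock_hole below 0.005 m and z of pin_red_tip in the frame of lock_hole below -0.012 m and angle between pin_red_tip's own z axis and vertical below 0.2 rad and linear speed of pin_red below 0.02 m/s); the robot touches nothing.
It fails at once if another pin moved by more than 20 mm (distance of any of pin_blue, pin_black from where it was at the start of the episode above 0.02 m).
It fails at once if another thing on the bench moved by more than 30 mm (distance of any of meter, toroid, driver, cup, coil_big, coil_small from where it was at the start of the episode above 0.03 m).
It also fails if it takes over 54 s, if anything falls off the work surface, if the arm or the gripper's body presses on something with over 40 N, if the wrist force passes 120 N, or if a joint passes its speed limit or range.

### The arm

A 6-joint arm with a two-finger parallel gripper is mounted at the origin on the work surface. World frame = base frame: x ahead of the robot, y to its left, z up, the work surface at z = 0. Lengths are in mm, angles in rad, forces in N, time in s.
With the tool pointing down it reaches from about 275 to 1000 mm from the base axis. Payload 8.4 kg.
Tool frame: the origin (TCP) lies at the very end of the fingers, on their centre line; the grasp point (between the pads) lies 19 mm behind it; z points along the fingers, x is the direction in which the jaws open and shut, and the axes are right-handed (so a half turn about z gives the same grasp; the last joint's range is limited). The gripper opens to 85 mm and grips with 20 to 120 N. Pads are 22 mm wide; open, the fingers measure 114 mm over their backs; the gripper's body (76 mm by 85 mm) begins 54 mm behind the grasp point. The pads swing forward as they close: fully open they stand 13 mm farther back than shut.
Start: joints at [-1.164, 0.353, 1.633, -0, 1.155, -0.002], TCP at [248.442, -573.502, 231.281] pointing down, gripper open.
Joint ranges: [-2.63, 2.63], [-0.92, 2.1], [0.06, 2.66], [-1.3, 4.44], [0, 2.69], [-3.02, 3.02]. Speed limits (rad/s): [2.22, 2.22, 2.79, 3.14, 3.14, 3.14].

### API

Orientations are given as [roll, pitch, yaw] about the fixed x, y, z axes, in that order (R = Rz(yaw) Ry(pitch) Rx(roll)).
In Python, from rig import sense, grab_frame, calibration, sign_off gives the robot as it stands.
- The arm moves only by the tool servo_tool, never from a script. Its argument "series" is one flat list of numbers, 4 for each row, row after row: the shift along the world's x, y, z in m, then the turn about the world's z in degrees. In form: [x, y, z, yaw, x, y, z, yaw, ...]. A call has 1 to 8 rows; each row shifts and turns the commanded pose from where the row before left it; what a row does not reach is not made up. A row lasts 1/12 s, in which the tool goes at most 41.7 mm and 7.16 degrees, less where a joint would pass 70% of its speed; a pose out of reach is approached as far as the arm can. A call is refused whole if a number of a shift passes 0.0417 or a number of a turn 7.16, either way. A call with a gripper value outside its range is refused whole. "gripper" is the finger opening in m, from 0 to 0.0854, set as the call begins (left out, the last holds). The fingers move at their own pace and stop on an object; "newtons" is the grip in N (left out, the last holds). Time passes only in rows, so rows that do not move let the fingers close. It gives the time, the measured TCP pose, the force and the opening at its end, in the units of the state.
- sense(): the state, without advancing time (a new reading comes with each control period).
- grab_frame(name): name is "scene" or "top" or "wrist"; returns the picture (480x640x3 uint8, blue, green, red); there is no depth.
- calibration(name): a dict with "fx", "fy", "cx", "cy" (pixels), "rvec" (rotation vector, rad) and "tvec" (3), from world to camera coordinates, as OpenCV has them. Camera axes: x right, y down, z forward; pixel columns grow to the right and rows downward; lengths in mm; the calibration is good to about 2 mm. A picture is of the moment at which its call begins: read the wrist's pose just before it. calibration takes no time and is no camera call; for the wrist camera it gives the pose at the moment of the call.
- sign_off(): hands the job in, once; it reports no verdict.
The state is a dict: "clock": time; "qpos": joint angles; "qvel": joint speeds; "joint_efforts": joint torques, N m; "eef_pos": TCP position; "tcp_rot": TCP orientation; "contact_force": force on the tool from outside, world axes, zero at the start; "wrist_torque": the same for the moment, N m; "opening": opening from 0.0 (shut) to 1.0 (fully open).
Only numpy, scipy, OpenCV 4.12 (cv2) and the standard library are available. Lean on these libraries where they do the work, as an engineer would, in place of code of your own. Each camera call takes 0.05 s, during which the arm holds its last target. There are 200 camera calls.

## Working session

There is one attempt and no reset: what is moved stays moved. The work goes in short steps, Python scripts to look and compute and a tool call to move; the robot and the scene stay as the last step left them, time stands still between calls to the robot, and variables do not carry over. Pictures are saved under pics/ and viewed, about 8 in all and at most 12, crops included, and the job is handed in when it is done.

Besides the shell and the picture viewer there is one more tool, called after "Call:" in YAML: its name, and indented under it one key for each argument. servo_tool: Moves the arm, as the interface text tells. Its arguments: {"type":"object","properties":{"series":{"type":"array"},"gripper":{"type":"number"},"newtons":{"type":"number"}},"required":["series"]}

```bash
mkdir -p pics; cat > h.py <<'E'
import numpy as np, cv2
from rig import sense, grab_frame, calibration, sign_off
def px2w(cal,u,v,z):
    R=cv2.Rodrigues(np.array(cal["rvec"],float))[0]; t=np.array(cal["tvec"],float).ravel()
    d=R.T@np.array([(u-cal["cx"])/cal["fx"],(v-cal["cy"])/cal["fy"],1.]); c=-R.T@t
    return c+d*(z-c[2])/d[2]
def w2px(cal,p):
    K=np.array([[cal["fx"],0,cal["cx"]],[0,cal["fy"],cal["cy"]],[0,0,1.]])
    return cv2.projectPoints(np.array(p,float).reshape(-1,1,3),np.array(cal["rvec"],float),np.array(cal["tvec"],float),K,None)[0][:,0]
E
python3 - <<'E'
from h import *
for n in("top","scene"):
    cv2.imwrite(f"pics/{n}0.png",grab_frame(n)); c=calibration(n); print(n,c, -cv2.Rodrigues(np.array(c["rvec"]))[0].T@np.array(c["tvec"]).ravel())
print(sense())
E
```

```text
top {'fx': 598.4312492835878, 'fy': 598.4312492835878, 'cx': 315.2754378395249, 'cy': 239.8198870313172, 'rvec': array([ 2.19079607, -2.20624994,  0.06242397]), 'tvec': array([ -43.95023254,  475.53615483, 1743.4513994 ])} [ 386.01446742  -36.58229807 1765.60006966]
scene {'fx': 543.7844475565889, 'fy': 543.7844475565889, 'cx': 314.33468140277785, 'cy': 228.9875487601503, 'rvec': array([ 2.31142792,  0.80702476, -0.30404067]), 'tvec': array([-337.91550442, -194.56662898, 1818.37126627])} [1101.02165014 -837.83715841 1242.6976081 ]
{'clock': 0.1, 'qpos': array([-1.16440022e+00,  3.53594006e-01,  1.63405845e+00, -2.62486851e-05,
        1.15517436e+00, -2.39844625e-03]), 'qvel': array([-0.00034157, -0.0016547 , -0.00166481,  0.00049061, -0.0002079 ,
        0.00194764]), 'joint_efforts': array([ 4.13147909e-04, -6.06356192e+01, -3.42819142e+01,  5.20839819e-05,
        3.98034404e-03, -2.46974643e-06]), 'eef_pos': array([ 248.26745368, -573.11855713,  230.62786604]), 'tcp_rot': array([ 3.14157161e+00,  1.23421678e-03, -1.16199117e+00]), 'contact_force': array([-0.32550751, -0.69109678, -0.736861  ]), 'wrist_torque': array([-0.01092965,  0.01589311,  0.01361364]), 'opening': 1.0003768740692287}
```

View pics/top0.png

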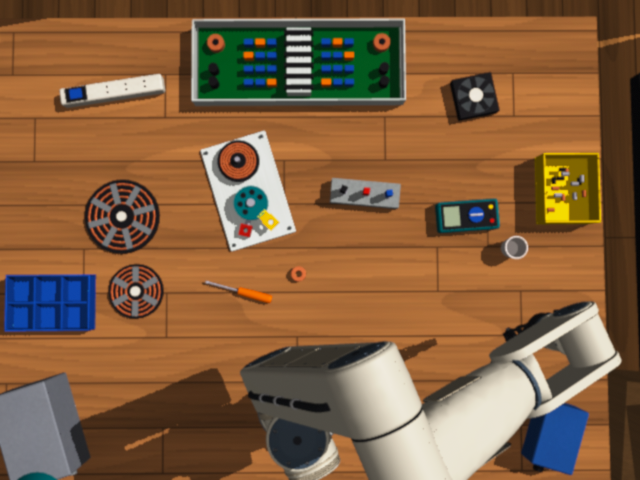

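View pics/scene0.png

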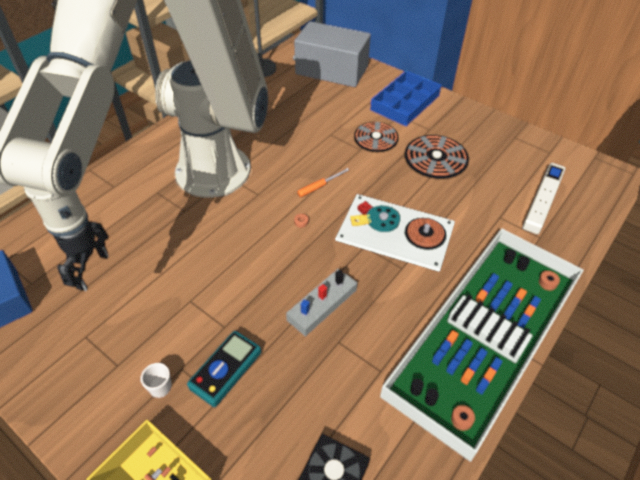

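Top view: stand at about (365,193) with red in the middle (366,191); wheel hub ≈(250,202), yellow lug ≈(268,220), red bush ≈(245,230). Next I'll enlarge crops of both areas.

```bash
python3 - <<'E'
from h import *
im=cv2.imread("pics/top0.png")
a=cv2.resize(im[180:250,215:300],None,fx=7,fy=7,interpolation=cv2.INTER_CUBIC)
b=cv2.resize(im[170:220,320:410],None,fx=7,fy=7,interpolation=cv2.INTER_CUBIC)
b=cv2.copyMakeBorder(b,0,0,0,0,0)
W=max(a.shape[1],b.shape[1]); p=lambda x:np.pad(x,((0,0),(0,W-x.shape[1]),(0,0)))
o=np.vstack([p(a),p(b)])
cv2.imwrite("pics/crop0.png",cv2.resize(o,None,fx=600/o.shape[0],fy=600/o.shape[0]) if 0 else o[:, :])
cv2.imwrite("pics/crop0.png",cv2.resize(o,None,fx=5/7,fy=5/7))
c=calibration("top")
for n,u,v,z in [("hub",250,202,56),("eye",268,220,48),("bush",245,230,30),("red",366,191,82),("black",343,188.5,82),("blue",389,193,82)]: print(n,px2w(c,u,v,z))
E
```

```text
hub [582.88138683 139.40367678  56.        ]
eye [531.43551627  88.55025289  48.        ]
bush [504.27435456 156.7268537   30.        ]
red [ 609.0221768  -191.41694328   82.        ]
black [ 616.55344621 -126.37340059   82.        ]
blue [ 602.91329054 -256.48069591   82.        ]
```

View pics/crop0.png

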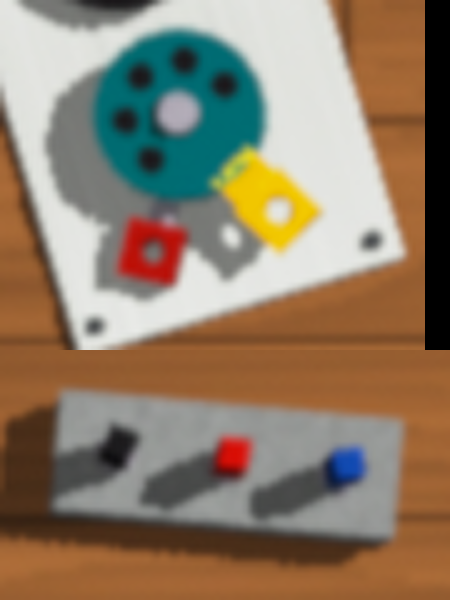

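Refined crop readings (scale 5): eye (270.2,221.6), bush hole (245,229.8), hub cap (250.2,202), red grip (366.4,190.8), row order black-red-blue. The next move takes the tool above the red pin.

Call:
servo_tool:
  series: [0.027, 0.029, 0, 4.6, 0.027, 0.029, 0, 4.6, 0.027, 0.029, 0, 4.6, 0.027, 0.029, 0, 4.6, 0.027, 0.029, 0, 4.6, 0.027, 0.029, 0, 4.6, 0.027, 0.029, 0, 4.6, 0.027, 0.029, 0, 4.6]
  gripper: 0.06

```text
clock: 0.77
eef_pos: [465.3, -339.8, 231.1]
tcp_rot: [-3.142, 0.0, -0.516]
contact_force: [0.1, -0.6, 0.1]
opening: 0.702
```

Call:
servo_tool:
  series: [0.027, 0.029, 0, 4.6, 0.027, 0.029, 0, 4.6, 0.027, 0.029, 0, 4.6, 0.027, 0.029, 0, 4.6, 0, 0.029, 0, 4.6, 0, 0, 0, 0, 0, 0, 0, 0]

```text
clock: 1.35
eef_pos: [572.4, -195.0, 230.8]
tcp_rot: [-3.141, 0.001, -0.116]
contact_force: [0.4, -0.0, -0.1]
opening: 0.703
```

```bash
python3 - <<'E'
from h import *
s=sense(); c=calibration("wrist"); im=grab_frame("wrist"); cv2.imwrite("pics/w1.png",im)
print(s["eef_pos"],s["tcp_rot"],s["clock"],s["opening"])
R=cv2.Rodrigues(np.array(c["rvec"]))[0]; print(-R.T@np.array(c["tvec"]).ravel(),R)
import pickle; pickle.dump(c,open("w1.pkl","wb"))
print(w2px(c,[[609,-191,82]]))
t=calibration("top")
for n,u,v,z in [("hub",250.2,202,56),("eye",270.2,221.6,48),("bush",245,229.8,30),("red",366.4,190.8,82)]: print(n,px2w(t,u,v,z))
E
```

```text
[ 572.3973234  -195.00236201  230.8094256 ] [-3.14146620e+00  1.16026614e-03 -1.16123227e-01] 1.35 0.703238351052954
[ 580.7900401  -128.80308555  373.15802814] [[ 9.93366645e-01 -1.14987119e-01 -8.19786108e-04]
 [-1.10718688e-01 -9.58368350e-01  2.63194753e-01]
 [-3.10496634e-02 -2.61358123e-01 -9.64742375e-01]]
[[359.00775729 222.8651766 ]]
hub [582.87765053 138.83044293  56.        ]
eye [526.7759825   82.23802793  48.        ]
bush [504.8565159  156.72615054  30.        ]
red [ 609.58403014 -192.55612781   82.        ]
```

View pics/w1.png

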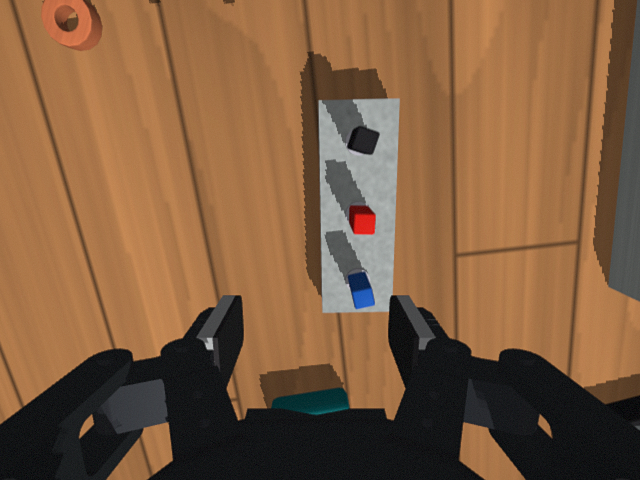

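Wrist view: red pin's top face near (364,226), black at (364,138), blue at (362,297). An enlarged crop will give its yaw and centre.

```bash
python3 - <<'E'
from h import *
import pickle; c=pickle.load(open("w1.pkl","rb")); im=cv2.imread("pics/w1.png")
b,g,r=[im[...,i].astype(int) for i in range(3)]
for lo in (120,200,235):
    m=((r>lo)&(g<80)&(b<80)).astype(np.uint8); m[:, :340]=0; m[:,390:]=0;m[:195]=0;m[245:]=0
    q=cv2.minAreaRect(cv2.findNonZero(m)); print(lo,m.sum(),q)
    w=[px2w(c,*p,84)[:2] for p in cv2.boxPoints(q)]; print(np.round(w,1).tolist(), np.mean(w,0), [np.degrees(np.arctan2(*(w[i+1]-w[i])[::-1])) for i in range(2)])
print(r[200:240:2,364])
cv2.imwrite("pics/w1c.png",cv2.resize(im[190:250,330:400],None,fx=8,fy=8,interpolation=cv2.INTER_CUBIC))
E
```

```text
120 421 ((364.0, 223.49998474121094), (21.134077072143555, 20.08014678955078), 3.1798300743103027)
[[603.2, -198.3], [605.5, -182.0], [622.2, -184.9], [620.1, -201.3]] [ 612.76101611 -191.61620858] [np.float64(81.84257328679122), np.float64(-9.802437423206191)]
200 369 ((364.5, 224.0), (18.0, 19.0), 90.0)
[[606.2, -183.8], [621.3, -185.6], [620.2, -200.3], [604.9, -198.6]] [ 613.12980183 -192.060703  ] [np.float64(-6.594482698543712), np.float64(-94.18210491068405)]Traceback (most recent call last):
  File "<stdin>", line 6, in <module>
cv2.error: OpenCV(4.12.0) /io/opencv/modules/imgproc/src/convhull.cpp:143: error: (-215:Assertion failed) total >= 0 && (depth == CV_32F || depth == CV_32S) in function 'convexHull'
```

```bash
python3 - <<'E'
import cv2
im=cv2.imread("pics/w1.png")
cv2.imwrite("pics/w1c2.png",cv2.resize(im[200:245,340:390],None,fx=12,fy=12,interpolation=cv2.INTER_CUBIC))
E
```

```text
(no output)
```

View pics/w1c2.png

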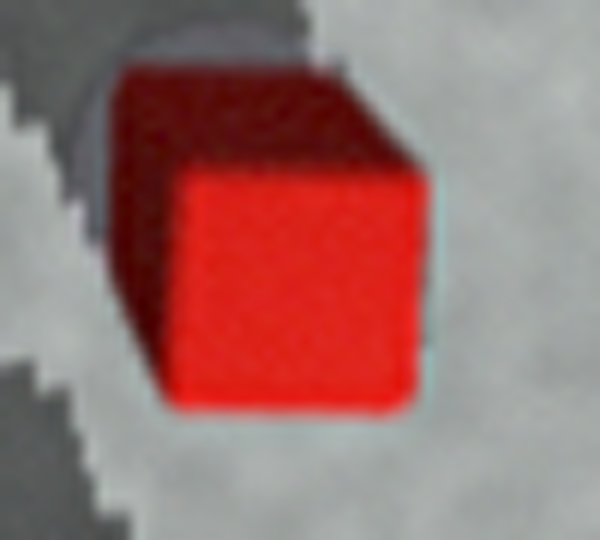

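The bright face is the grip's top, with crop corners TL(180,165), TR(428,172), BR(415,412) and BL(165,408).

```bash
python3 - <<'E'
from h import *
import pickle; c=pickle.load(open("w1.pkl","rb"))
P=[(180,165),(428,172),(415,412),(165,408)]
w=np.array([px2w(c,340+x/12-.46,200+y/12-.46,84)[:2] for x,y in P]); print(w.round(1),w.mean(0))
for i in range(4):
    d=w[(i+1)%4]-w[i]; print(np.linalg.norm(d),np.degrees(np.arctan2(d[1],d[0])))
E
```

```text
[[ 605.9 -182.4]
 [ 622.3 -184.8]
 [ 620.3 -201.1]
 [ 603.4 -198.8]] [ 612.98166057 -191.76133858]
16.585201027497583 -8.227396846282229
16.449412174615617 -97.20013819031958
16.95597260705471 172.46811632851768
16.65275898405624 81.51587765249553
```

Call:
servo_tool:
  series: [0.02, 0.0015, 0, -1.3, 0.0195, 0.0015, 0, 0, 0, 0, -0.04, 0, 0, 0, -0.04, 0, 0, 0, -0.04, 0, 0, 0, -0.02, 0, 0, 0, 0, 0, 0, 0, 0, 0]

```text
clock: 2.07
eef_pos: [611.0, -194.6, 90.6]
tcp_rot: [-3.141, 0.002, -0.143]
contact_force: [0.0, 0.2, 0.4]
opening: 0.705
```

```bash
python3 - <<'E'
from h import *
s=sense(); im=grab_frame("wrist")
print(s["eef_pos"],s["tcp_rot"],s["contact_force"])
cv2.imwrite("pics/w2.png",im)
E
```

```text
[ 610.96296742 -194.645847     90.5848695 ] [-3.14142127e+00  2.25230974e-03 -1.43135161e-01] [0.02554521 0.21886066 0.42120845]
```

View pics/w2.png

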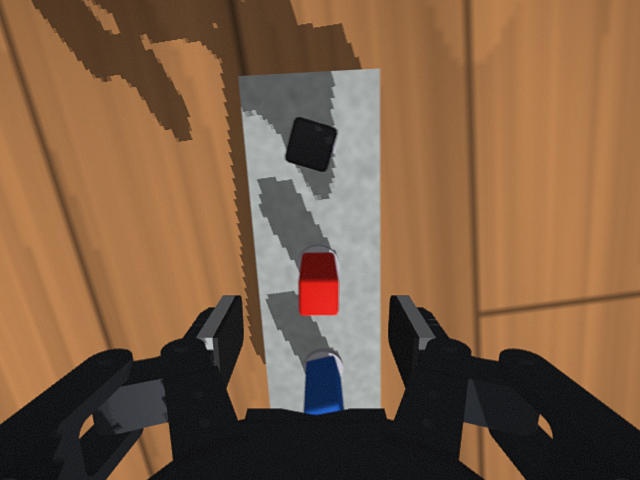

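The pin is centred between the jaws (red top centre ≈(319.5,296)). I'll check the y offset at this range.

```bash
python3 - <<'E'
from h import *
c=calibration("wrist"); s=sense()
print(s["eef_pos"],[px2w(c,u,v,84).round(1) for u,v in((319.5,297),(300.5,281),(339,281),(338,314),(301,315))])
print(w2px(c,[s["eef_pos"]]))
E
```

```text
[ 612.29401612 -194.8166455    92.2639934 ] [array([ 615.1, -192.3,   84. ]), array([ 607.9, -183.6,   84. ]), array([ 624.7, -186. ,   84. ]), array([ 622.2, -201.6,   84. ]), array([ 605.7, -199.7,   84. ])]
[[313.94046445 311.07742597]]
```

Call:
servo_tool:
  series: [0.002, 0.002, -0.02, 0, 0, 0, -0.024, 0, 0, 0, 0, 0, 0, 0, 0, 0]

```text
clock: 2.45
eef_pos: [614.3, -192.0, 48.6]
tcp_rot: [3.141, -0.001, -0.142]
contact_force: [0.5, 0.7, 0.7]
opening: 0.704
```

Call:
servo_tool:
  series: [0, 0, 0, 0, 0, 0, 0, 0, 0, 0, 0, 0, 0, 0, 0, 0, 0, 0, 0, 0, 0, 0, 0, 0, 0, 0, 0, 0, 0, 0, 0, 0]
  gripper: 0.0
  newtons: 60

```text
clock: 3.12
eef_pos: [614.3, -191.7, 48.8]
tcp_rot: [3.141, -0.001, -0.141]
contact_force: [-2.7, -0.3, 8.7]
opening: 0.204
```

Call:
servo_tool:
  series: [0, 0, 0.015, 0, 0, 0, 0.03, 0, 0, 0, 0.035, 0, 0, 0, 0.03, 0, 0, 0, 0, 0]

```text
clock: 3.53
eef_pos: [617.6, -192.6, 164.5]
tcp_rot: [3.14, -0.01, -0.141]
contact_force: [1.4, -0.0, -0.5]
opening: 0.198
```

Call:
servo_tool:
  series: [-0.011, 0.034, 0, 0, -0.011, 0.034, 0, 0, -0.011, 0.034, 0, 0, -0.011, 0.034, 0, 0, -0.011, 0.034, 0, 0, -0.011, 0.034, 0, 0, -0.011, 0.034, 0, 0, -0.01, 0.036, 0, 0]

```text
clock: 4.2
eef_pos: [526.0, 83.8, 157.5]
tcp_rot: [-3.142, -0.0, -0.141]
contact_force: [0.9, 0.1, -0.4]
opening: 0.202
```

Call:
servo_tool:
  series: [0, 0, -0.02, 0, 0, 0, -0.022, 0, 0, 0, 0, 0, 0, 0, 0, 0, 0, 0, 0, 0]

```text
clock: 4.62
eef_pos: [527.4, 82.3, 116.0]
tcp_rot: [-3.141, -0.0, -0.141]
contact_force: [0.3, -0.8, -0.4]
opening: 0.206
```

```bash
python3 - <<'E'
from h import *
import pickle
s=sense(); c=calibration("wrist"); im=grab_frame("wrist")
print(s["eef_pos"],s["tcp_rot"],s["contact_force"],s["opening"])
cv2.imwrite("pics/w3.png",im); pickle.dump((c,s),open("w3.pkl","wb"))
e=s["eef_pos"]
print(w2px(c,[e+[0,0,-46.8],[582.9,138.8,56],[526.8,82.2,48],[504.9,156.7,30]]))
E
```

```text
[527.40306954  82.27239437 116.0419074 ] [-3.14146598e+00 -4.93401686e-04 -1.41452889e-01] [ 0.31352261 -0.79281593 -0.44437206] 0.20622204213656337
[[314.18583022 274.29779651]
 [401.5730879  153.9915352 ]
 [313.30071789 262.82846638]
 [259.85886924 141.67652563]]
```

View pics/w3.png

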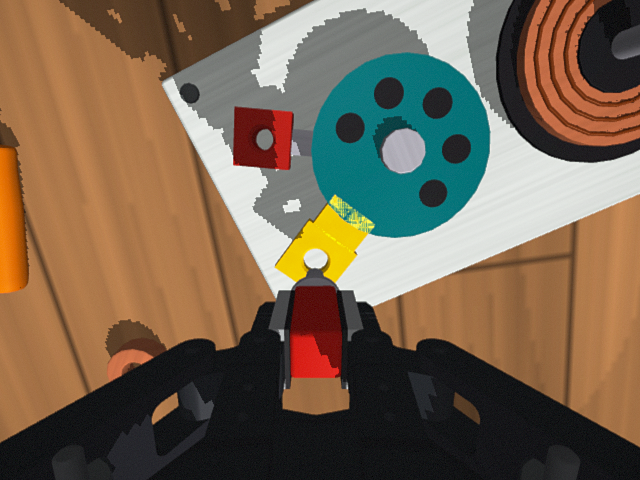

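Wrist view: eye ≈(316,258), bush hole ≈(264.5,139), hub cap ≈(403,150), pin grip between the jaws. An enlarged crop comes next for precision.

```bash
python3 - <<'E'
from h import *
import pickle
c,s=pickle.load(open("w3.pkl","rb")); im=cv2.imread("pics/w3.png")
for n,u,v,z in[("eye",316,258,48),("bush",264.5,139,30),("hub",403.5,150,56)]: print(n,px2w(c,u,v,z).round(1))
e=s["eef_pos"]; 
# expected outline of collar and grip
for h in(38,82): print(w2px(c,[e+[0,0,-46.8+h]]))
cv2.imwrite("pics/w3c.png",cv2.resize(im[235:385,260:370],None,fx=4,fy=4,interpolation=cv2.INTER_CUBIC))
E
```

```text
eye [528.8  85.   48. ]
bush [507.9 157.8  30. ]
hub [584.1 140.7  56. ]
[[313.98102095 302.5864656 ]]
[[313.58879124 356.76202062]]
```

View pics/w3c.png

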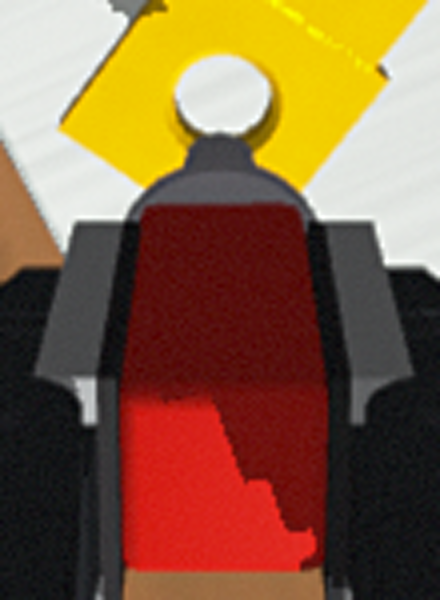

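The shank tip agrees with the kinematic prediction to under 1 px. The eye is ≈(528.8,83.9), so I shift by (+1.4,+1.6) and lower until the tip is just above the bush level.

Call:
servo_tool:
  series: [0.0014, 0.0016, 0, 0, 0, 0, -0.012, 0, 0, 0, 0, 0, 0, 0, -0.006, 0, 0, 0, -0.005, 0, 0, 0, 0, 0]

```text
clock: 5.17
eef_pos: [527.9, 83.9, 91.6]
tcp_rot: [3.141, 0.001, -0.141]
contact_force: [-0.3, 0.1, -0.5]
opening: 0.205
```

Call:
servo_tool:
  series: [0, 0, -0.004, 0, 0, 0, -0.004, 0, 0, 0, -0.002, 0, 0, 0, 0, 0, 0, 0, 0, 0]

```text
clock: 5.58
eef_pos: [528.2, 84.1, 82.2]
tcp_rot: [3.141, 0.0, -0.141]
contact_force: [-0.4, 0.2, -0.3]
opening: 0.205
```

Call:
servo_tool:
  series: [-0.005, 0.0047, 0, 0, -0.005, 0.0048, 0, 0, -0.0035, 0.006, 0, 0, -0.0035, 0.006, 0, 0, -0.0025, 0.0065, 0, 0, -0.0024, 0.0066, 0, 0, -0.0013, 0.0068, 0, 0, -0.0012, 0.0069, 0, 0]

```text
clock: 6.25
eef_pos: [503.8, 133.0, 82.4]
tcp_rot: [3.141, -0.0, -0.141]
contact_force: [4.3, -3.0, -0.8]
opening: 0.199
```

Call:
servo_tool:
  series: [0, 0.007, 0, 0, 0, 0.007, 0, 0, 0.0008, 0.0054, 0, 0, 0.0008, 0.0055, 0, 0, 0, 0, 0, 0, 0, 0, 0, 0, 0, 0, 0, 0]

```text
clock: 6.83
eef_pos: [505.1, 157.2, 82.1]
tcp_rot: [3.141, 0.001, -0.14]
contact_force: [2.1, -4.5, -0.4]
opening: 0.203
```

```bash
python3 - <<'E'
from h import *
import pickle
s=sense(); c=calibration("wrist"); im=grab_frame("wrist")
print(s["eef_pos"],s["tcp_rot"],s["contact_force"],s["opening"])
cv2.imwrite("pics/w4.png",im); pickle.dump((c,s),open("w4.pkl","wb"))
e=s["eef_pos"]
for n in("top","scene"): cv2.imwrite(f"pics/{n}4.png",grab_frame(n))
cv2.imwrite("pics/w4c.png",cv2.resize(im[200:350,220:420],None,fx=4,fy=4,interpolation=cv2.INTER_CUBIC))
print(w2px(c,[e+[0,0,-46.8],[583.5,139.7,56],[505,157,48],[505,157,30]]))
E
```

```text
[505.10436644 157.19718864  82.09409665] [ 3.14076374e+00  8.67783056e-04 -1.40442752e-01] [ 2.06077587 -4.50296419 -0.35075056] 0.20343578676590576
[[314.35830168 274.22147741]
 [474.88369531 300.31484933]
 [314.12826814 282.85298925]
 [314.25535604 271.42846498]]
```

View pics/w4c.png

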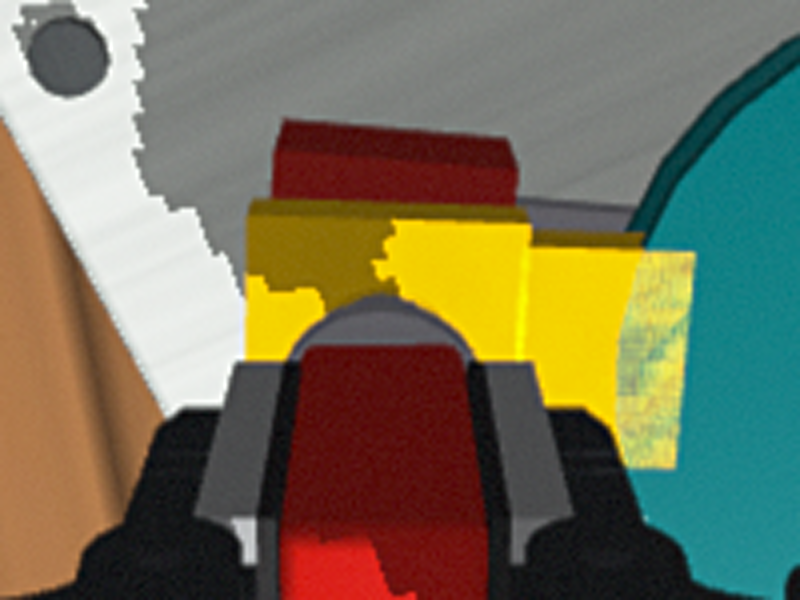

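The view shows the lug over the bush; the bush's far top edge (z=30) runs from crop (277,153) to (517,168). I'll work out the bush centre from it.

```bash
python3 - <<'E'
from h import *
import pickle
c,s=pickle.load(open("w4.pkl","rb"))
g=lambda x,y,z:px2w(c,220+x/4-.4,200+y/4-.4,z)[:2]
for n,a,b,z,L in[("bush",(275,153),(518,168),30,17),("lug",(247,216),(531,222),48,18)]:
    A,B=g(*a,z),g(*b,z); d=(B-A); l=np.linalg.norm(d); d/=l; nrm=np.array([d[1],-d[0]])
    print(n,A,B,l,np.degrees(np.arctan2(d[1],d[0])),"centre",(A+B)/2+nrm*L)
E
```

```text
bush [493.64627078 178.23402622] [526.41068958 171.49006707] 33.45127986020515 -11.63085503555345 centre [506.60118813 158.21111066]
lug [490.84448995 174.83547303] [526.177665   169.08059052] 35.798769983599804 -9.250804919114708 centre [505.61746171 154.19213783]
```

Call:
servo_tool:
  series: [0.0012, 0.0009, 0, 0, 0, 0, 0, 0, 0, 0, -0.004, 0, 0, 0, -0.003, 0, 0, 0, -0.002, 0, 0, 0, 0, 0, 0, 0, 0, 0]

```text
clock: 7.57
eef_pos: [506.0, 158.0, 72.6]
tcp_rot: [3.141, 0.001, -0.141]
contact_force: [-0.7, -4.1, -4.3]
opening: 0.2
```

The tip is about 4 mm below the mouth with no blocking force, so I continue down.

Call:
servo_tool:
  series: [0, 0, -0.003, 0, 0, 0, -0.003, 0, 0, 0, -0.003, 0, 0, 0, -0.002, 0, 0, 0, 0, 0, 0, 0, 0, 0]

```text
clock: 8.07
eef_pos: [506.4, 158.1, 61.8]
tcp_rot: [3.141, 0.001, -0.141]
contact_force: [-1.1, -3.5, -3.4]
opening: 0.201
```

Call:
servo_tool:
  series: [0, 0, -0.001, 0, 0, 0, -0.001, 0, 0, 0, 0, 0, 0, 0, 0, 0]

```text
clock: 8.4
eef_pos: [506.7, 158.4, 60.8]
tcp_rot: [-3.141, 0.0, -0.141]
contact_force: [-5.2, -3.8, 7.8]
opening: 0.203
```

The collar now rests on the lug (Fz +8 N). I release and rise.

Call:
servo_tool:
  series: [0, 0, 0, 0, 0, 0, 0, 0, 0, 0, 0, 0, 0, 0, 0, 0, 0, 0, 0, 0, 0, 0, 0, 0]
  gripper: 0.05

```text
clock: 8.9
eef_pos: [506.9, 158.3, 60.3]
tcp_rot: [-3.141, -0.0, -0.141]
contact_force: [-0.6, 0.6, 0.6]
opening: 0.588
```

Call:
servo_tool:
  series: [0, 0, 0.015, 0, 0, 0, 0.03, 0, 0, 0, 0.04, 0, -0.02, -0.03, 0.04, 0, -0.02, -0.03, 0.02, 0, 0, 0, 0, 0, 0, 0, 0, 0]

```text
clock: 9.48
eef_pos: [471.4, 104.2, 197.7]
tcp_rot: [-3.14, -0.003, -0.143]
contact_force: [0.2, -0.6, 0.0]
opening: 0.589
```

```bash
python3 - <<'E'
from h import *
s=sense(); c=calibration("wrist"); im=grab_frame("wrist"); sc=grab_frame("scene")
print(s["eef_pos"],s["contact_force"],s["clock"])
q=w2px(c,[[506.4,158.2,96],[506.4,158.2,48]]); print(q)
q2=w2px(calibration("scene"),[[506.4,158.2,60]])[0].astype(int); print(q2)
crop=cv2.resize(sc[q2[1]-60:q2[1]+60,q2[0]-50:q2[0]+50],(400,480),interpolation=cv2.INTER_CUBIC)
cv2.imwrite("pics/fin.png",np.hstack([im[:, 80:480],crop]))
E
```

```text
[471.39096558 104.24179487 197.68884698] [ 0.18751657 -0.57839632  0.03856808] 9.4833
[[355.40702968 161.71128227]
 [348.69408222 159.56967823]]
[366 199]
```

View pics/fin.png

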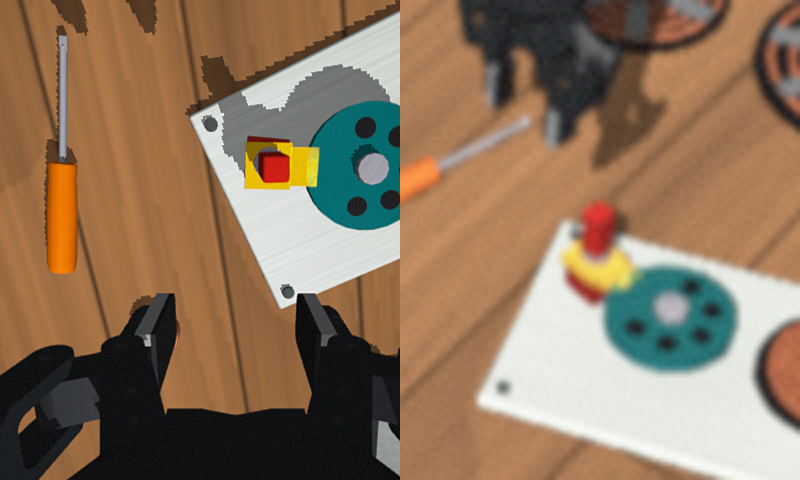

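The pin stands upright through the lug, with its top at wrist pixel ≈(355,166) against (355,162) predicted for fully home. The wheel is held back and the gripper is clear.

```bash
python3 -c "from rig import sign_off; print(sign_off())"
```

```text
the job is handed in; nothing more can be done
None
```

I locked the tension wheel with the red pin and handed the job in at about 9.5 s of the 54 s allowed; no verdict was reported. I lifted the pin from the stand, put it through the wheel's eye and used it to crank the wheel clockwise by about 1 rad. Then I lowered it into the red bush until the collar met the lug, let go and moved clear.

**Last checks:**
- **Depth:** the TCP height put the pin tip at about 14 mm above the bench, 16 mm below the bush's mouth. The force reading rose to about +8 N as the collar met the lug.
- **After letting go:** the final picture shows the pin upright through the lug, within about 4 px of where a fully home pin should appear. The lug is still over the bush, and the tool force is near zero.
- **Bystanders:** the arm passed above the other pins and met no unexpected force. I did not take a final picture of the stand or measure the other things on the bench.

**Disagreement:** the two cameras differed by 2 to 5 mm on the pin and bush positions. I followed the close wrist view, and the pin then went in without jamming.

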